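# Click the hook tube onto the drip stand

### The arm

A 6-joint arm with a two-finger parallel gripper is mounted at the origin on the work surface; the furniture and walls round the work are solid. World frame = base frame: x ahead of the robot, y to its left, z up, the work surface at z = 0. Lengths are in m, angles in rad, forces in N, time in s.
With the tool pointing down it reaches from about 0.275 to 0.975 m from the base axis. Payload 8.4 kg.
Tool frame: the origin (TCP) lies at the very end of the fingers, on their centre line; the grasp point (between the pads) lies 19 mm behind it; z points along the fingers, y is the direction in which the jaws open and shut (so a half turn about z gives the same grasp; the last joint's range is limited). The gripper opens to 92 mm and grips with 3 to 60 N. Pads are 20 mm wide; open, the fingers measure 128 mm over their backs; the gripper's body (75 mm by 189 mm) begins 69 mm behind the grasp point.
Start: joints at [-1.117, 0.353, 1.633, -0, 1.155, -0.002], TCP at [0.275, -0.561, 0.215] pointing down, gripper open.
Joint ranges: [-2.63, 2.63], [-0.92, 2.1], [0.06, 2.66], [-1.3, 4.44], [0, 2.69], [-3.02, 3.02]. Speed limits (rad/s): [2.22, 2.22, 2.79, 3.14, 3.14, 3.14].

### API

Orientations are given as a rotation vector (axis times angle).
In Python, from plant import robot, cams gives the robot as it stands.
- The arm moves only by the tool drive_tool, never from a script. Its arguments are lists of equal length, an entry for each row: "translation": the shift along the tool's x, y, z in m, a list of three; "spin": the turn about the tool's z in degrees. In form: {"translation": [[x, y, z], ...], "spin": [spin, ...]}. A call has 1 to 5 rows; each row is the pose to reach, as a shift and turn from the pose commanded when the call began, along the tool's axes at that moment; what a row does not reach only later rows make up. A row lasts 1/8 s, in which the tool goes at most 62.5 mm and 10.7 degrees, less where a joint would pass 70% of its speed; a pose out of reach is approached as far as the arm can. A call with a gripper value outside its range is refused whole. "jaw" is the finger opening in m, from 0 to 0.0919, set as the call begins (left out, the last holds). The fingers move at their own pace and stop on an object; the grip force is fixed at half the most. Time passes only in rows, so rows that repeat a pose let the fingers close. It gives the time, the measured TCP pose, the force and the opening at its end, in the units of the state.
- robot.observe(): the state, without advancing time (a new reading comes with each control period).
- cams.capture(name): name is "side" or "top"; returns (picture, depth): 400x640x3 uint8, blue, green, red; 400x640 float32, m along the optical axis (not along the pixel's ray), 0 where there is no reading.
- cams.camera_info(name): a dict with "fx", "fy", "cx", "cy" (pixels), "extrinsics" (4x4, takes a point from camera to world coordinates). Camera axes: x right, y up, looking along -z (the intrinsics and any distortion apply to the point x, -y, -z); pixel columns grow to the right and rows downward; lengths in m; the calibration is good to about 2 mm. A picture is of the moment at which its call begins. camera_info takes no time and is no camera call.
- robot.job_done(): hands the job in, once; it reports no verdict.
The state is a dict: "time": time; "joint_positions": joint angles; "qd": joint speeds; "tau": joint torques, N m; "eef_pos": TCP position; "eef_rot": TCP orientation; "force": force on the tool from outside, world axes, zero at the start; "ft_torque": the same for the moment, N m; "finger_gap": finger opening in m.
Only numpy, scipy, OpenCV 4.12 (cv2) and the standard library are available. Lean on these libraries where they do the work, as an engineer would, in place of code of your own. Each camera call takes 0.05 s, during which the arm holds its last target. There are 200 camera calls.

### The job

Get the small tabletop drip stand ready: slide the blue hook tube, the one with the square hole in its side, down over the stand's upright stub with its hole on the side of the red spring button, and push it right down onto the black shoulder so that the button clicks out through the hole. Let go and leave it standing there; leave the white tube, which has no hole, standing where it is.

Things in the scene. Friction and masses are not known exactly. Their poses are not given: they have to be found in the camera images.
- hook_tube_center (a point): Centre of the loose blue square tube, standing open end down: 40 x 40 mm, 96 mm high, this point 48 mm above its lower rim; 160 g. z up. Its -x side has the hole and, near the top, a steel hook (reaches 56 mm from the axis, 95 mm above the rim) and first faces the robot within 25 degrees. Grip across its flat +y and -y faces, about 20 to 30 mm above this point.
- tube_hole (a point): Centre of the hole in the blue tube's -x face: 20 x 20 mm, 34 mm above its lower rim, 20 mm from its axis. The bore is 32 x 32 mm and clear to 89 mm above the rim; the lowest 15 mm is a black collar, 54 x 54 mm outside, whose mouth flares to about 44 x 44 mm.
- plain_tube_center (a point): Centre (48 mm above the table) of the loose white square tube: same sizes and hook as the blue one but no hole. It must stay where it stands. The two tubes swap places from start to start.
- stand_seat (a point): Fixed drip stand with a grey foot 140 (x) x 110 (y) x 22 mm: centre of the top of its black 60 x 60 mm shoulder, 38 mm above the table, on the axis of the upright 26 x 26 mm square stub, which ends in a cone: 10 mm blunt tip 68 mm above this point. z up, button on the -x side. Tube on: axes parallel to these (within 10 degrees), rim on the shoulder, tube centre 48 mm above this point.
- button_tip (a point): Tip of the red domed spring button (14 mm across) on the stub's -x side, 34 mm above the shoulder; when out it stands 22 mm from the stub's axis. This side faces the robot within 25 degrees.
- button (a joint): Travel of the spring button, m: 0 = fully out, 0.011 = right in (1.5 N to start, 4.8 N at the end). The tube's flared mouth presses it in on the way down (some 5 N of downward push, more than the tube's weight); it springs out when the hole comes opposite.
Mind the look-alikes: they are no part of the job. What is shaped like the part that bears hook_tube_center but brown, orange or pink is not meant.

How it is judged:
By the outcome, as a careful person would: the job done as asked, in the order asked, and still so for the second after the job is handed in, with the robot touching nothing.
It also fails if it takes over 38 s, if anything falls off the work surface, if the arm or the gripper's body presses on something with over 40 N, if the wrist force passes 120 N, or if a joint passes its speed limit or range.

## Working session

There is one attempt and no reset: what is moved stays moved. The work goes in short steps, Python scripts to look and compute and a tool call to move; the robot and the scene stay as the last step left them, time stands still between calls to the robot, and variables do not carry over. Pictures are saved under pics/ and viewed, on a budget of 10 in all, crops included, one or two more only if the job needs it, and the job is handed in when it is done.

Besides the shell and the picture viewer there is one more tool, called after "Emit:" as a command line: name --pt "numbers of a row" for each row, then --argument value for the rest. drive_tool: Moves the arm, as the interface text tells. Its arguments: {"type":"object","properties":{"translation":{"type":"array"},"spin":{"type":"array"},"jaw":{"type":"number"}},"required":["translation","spin"]}

```bash
mkdir -p pics
cat > h.py <<'E'
import numpy as np, cv2
from plant import robot, cams
def P(name,u,v,d):
    c=cams.camera_info(name); p=np.array([(u-c['cx'])/c['fx']*d,-(v-c['cy'])/c['fy']*d,-d,1]); return (np.array(c['extrinsics'])@p)[:3]
def ray(name,u,v):
    o=np.array(cams.camera_info(name)['extrinsics'])[:3,3]; q=P(name,u,v,1.0); return o,(q-o)
def onz(name,u,v,z):
    o,d=ray(name,u,v); return o+d*(z-o[2])/d[2]
def cloud(name,depth):
    v,u=np.mgrid[0:400,0:640]; c=cams.camera_info(name); E=np.array(c['extrinsics'])
    p=np.stack([(u-c['cx'])/c['fx']*depth,-(v-c['cy'])/c['fy']*depth,-depth],-1)
    return p@E[:3,:3].T+E[:3,3]
E
python3 - <<'E'
from h import *
print(robot.observe())
for n in ['top','side']:
    a,d=cams.capture(n); cv2.imwrite(f'pics/{n}0.png',a); np.save(f'{n}0.npy',d); print(n,cams.camera_info(n),d.min(),d.max(),(d==0).mean())
E
```

```text
{'time': 0.0, 'joint_positions': array([-1.11740860e+00,  3.53642398e-01,  1.63415152e+00, -1.30903806e-05,
        1.15519897e+00, -2.41575829e-03]), 'qd': array([-0.00052979, -0.00169468, -0.00035233,  0.0004446 , -0.00165849,
       -0.00064318]), 'tau': array([-3.92858710e-03, -5.93854594e+01, -3.34216082e+01,  6.91573857e-02,
        2.33808631e-02, -1.24635790e-04]), 'eef_pos': array([ 0.27487919, -0.56074072,  0.21385985]), 'eef_rot': array([-3.05903045e+00, -7.09492992e-01,  5.09869510e-04]), 'force': array([-0.55197636, -0.37168488, -0.02687228]), 'ft_torque': array([ 0.02276139,  0.02189225, -0.00409072]), 'finger_gap': 0.0918782571949108}
top {'fx': 497.0049636340343, 'fy': 497.0049636340343, 'cx': 319.0614640185961, 'cy': 199.48988169858947, 'extrinsics': array([[-0.08496277,  0.97405807, -0.20974319,  0.35566627],
       [-0.99638042, -0.08248417,  0.02055308, -0.10790012],
       [ 0.0027194 ,  0.21073026,  0.97754047,  1.03571308],
       [ 0.        ,  0.        ,  0.        ,  1.        ]])} 0.0 2.0180273 0.004125
side {'fx': 386.5657497516493, 'fy': 386.5657497516493, 'cx': 325.7292379881275, 'cy': 201.23468219604501, 'extrinsics': array([[-0.9478787 , -0.19086492,  0.25514025,  0.80907681],
       [ 0.31779492, -0.62428593,  0.71363398,  0.58386957],
       [ 0.02307278,  0.75752073,  0.65240324,  0.74278153],
       [ 0.        ,  0.        ,  0.        ,  1.        ]])} 0.0 3.929347 0.004125
```

View pics/top0.png

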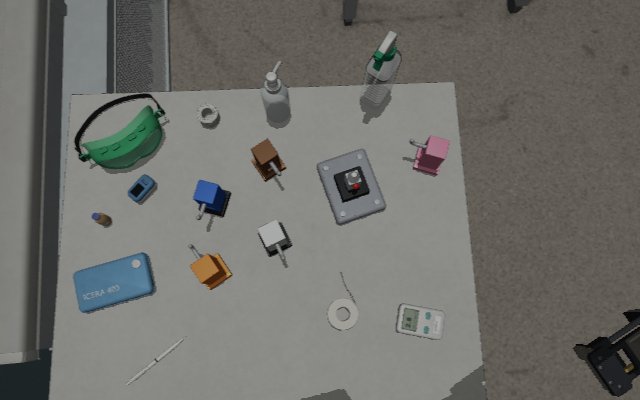

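View pics/side0.png

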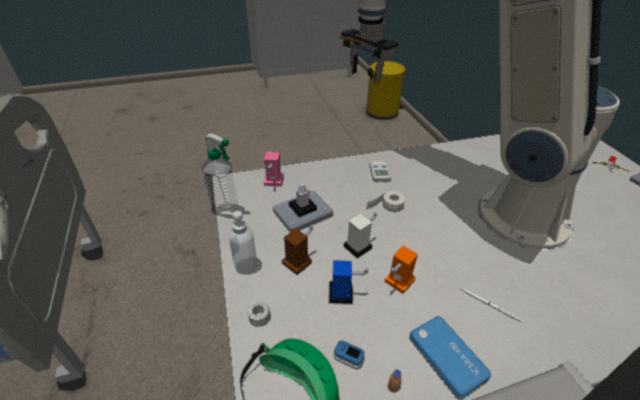

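Candidates in the top view are the blue tube (209,195), white (273,236), brown (267,157), orange (210,268) and pink (432,152). I choose the blue one. The stand is at (351,183), with the button at about (355,186). Next I measure the poses and make one close crop.

Run:
```python
from h import *
out=[]
def rect(p):
    r=cv2.minAreaRect((p[:,:2]*1000).astype(np.float32)); return np.round(r[0],1),np.round(r[1],1),round(r[2],1)
for n in ['top','side']:
    a=cv2.imread(f'pics/{n}0.png'); d=np.load(f'{n}0.npy'); X=cloud(n,d); h=cv2.cvtColor(a,cv2.COLOR_BGR2HSV)
    ok=d>0
    def near(c,r): return np.hypot(X[...,0]-c[0],X[...,1]-c[1])<r
    blue=ok&(h[...,0]>108)&(h[...,0]<130)&(h[...,1]>180)&(h[...,2]>60)
    l,lab,st,ce=cv2.connectedComponentsWithStats(blue.astype(np.uint8))
    for i in range(1,l):
        if st[i,4]>60:
            p=X[lab==i]; print(n,'blue',st[i],p.mean(0).round(3),'zmax',np.percentile(p[:,2],[5,50,95]).round(4))
            t=p[p[:,2]>0.090]
            if len(t)>20: print('  toprect',rect(t),len(t),t[:,2].mean().round(4))
    red=ok&((h[...,0]<6)|(h[...,0]>174))&(h[...,1]>170)&(h[...,2]>90)
    l,lab,st,ce=cv2.connectedComponentsWithStats(red.astype(np.uint8))
    for i in range(1,l):
        if st[i,4]>4: print(n,'red',st[i],X[lab==i].mean(0).round(4))
    # stand: guess from top px
    c=onz('top',351,183,0.05)
    for lo,hi,nm,r in [(0.018,0.027,'foot',.13),(0.034,0.043,'shoulder',.07),(0.075,0.115,'stub',.05),(0.09,0.115,'cone',.05)]:
        m=ok&near(c,r)&(X[...,2]>lo)&(X[...,2]<hi); p=X[m]
        if len(p)>5: print(n,nm,len(p),rect(p),p[:,2].mean().round(4),p[:,2].max().round(4))
    c=onz('top',273,231,.096); m=ok&near(c,.05)&(X[...,2]>.09); print(n,'white',rect(X[m]))
    cy,cx={'top':(200,210),'side':(280,345)}[n]; c1=cv2.resize(a[cy-35:cy+35,cx-45:cx+45],(400,311),interpolation=cv2.INTER_CUBIC)
    cy,cx={'top':(186,351),'side':(208,303)}[n]; c2=cv2.resize(a[cy-35:cy+35,cx-45:cx+45],(400,311),interpolation=cv2.INTER_CUBIC)
    out.append(np.hstack([c1,c2]))
cv2.imwrite('pics/crop1.png',np.vstack(out)[:600])
```

```text
top red [353 184   6   5  21] [ 0.5829 -0.2026  0.0777]
top foot 2309 (array([ 598.7, -198.8]), array([139.2, 108.9]), 14.4) 0.0221 0.027
top shoulder 553 (array([ 599.2, -199.1]), array([60.1, 60.4]), 15.1) 0.0382 0.0429
top stub 202 (array([ 595.4, -200. ]), array([34.3, 26. ]), 14.5) 0.0902 0.1106
top cone 88 (array([ 599.3, -199.1]), array([20.2, 19.6]), 25.5) 0.0996 0.1106
top white (array([500.2, -31.6]), array([41.3, 40.7]), 22.1)
side blue [332 261  20  37 417] [0.597 0.106 0.068] zmax [0.0206 0.0717 0.0966]
  toprect (array([591.3,  93.2]), array([41.4, 36. ]), 70.6) 139 0.0952
side red [610 157   6   5  20] [-0.4997 -0.1474  0.0044]
side foot 839 (array([ 600.2, -196.2]), array([139.1, 108. ]), 14.0) 0.0215 0.027
side shoulder 218 (array([ 599.6, -196.7]), array([60.5, 62.9]), 15.6) 0.0375 0.0427
side stub 115 (array([ 598.3, -192.4]), array([23.1, 33.7]), 84.8) 0.088 0.106
side cone 43 (array([ 601.3, -194.1]), array([12.5, 17.7]), 46.4) 0.098 0.106
side white (array([487.5, -33.7]), array([69. , 40.6]), 20.3)
```

View pics/crop1.png

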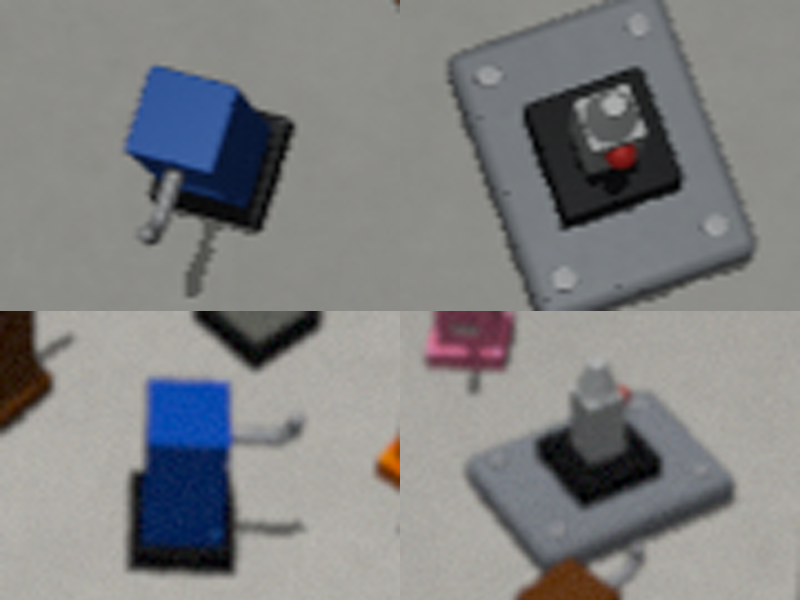

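```bash
cat >> h.py <<'E'
def tops(n,a,d,c,lo,hi,r=.04,blue=True):
    X=cloud(n,d); h=cv2.cvtColor(a,cv2.COLOR_BGR2HSV)
    m=(d>0)&(np.hypot(X[...,0]-c[0],X[...,1]-c[1])<r)&(X[...,2]>lo)&(X[...,2]<hi)
    if blue: m&=(h[...,0]>100)&(h[...,0]<130)&(h[...,1]>120)
    p=X[m]; b=cv2.boxPoints(cv2.minAreaRect((p[:,:2]*1000).astype(np.float32)))
    yaw=[round(float(np.degrees(np.arctan2(*(b[(i+1)%4]-b[i])[::-1]))),1) for i in range(2)]
    return 'ctr',b.mean(0).round(1),'sides',[round(float(np.linalg.norm(b[(i+1)%4]-b[i])),1) for i in range(2)],'dirs',yaw,'z',np.median(p[:,2]).round(4),'n',len(p)
E
python3 - <<'E'
from h import *
for n in ['top','side']:
    a=cv2.imread(f'pics/{n}0.png'); d=np.load(f'{n}0.npy')
    c=onz('top',209,192,.096)
    print(n,c.round(3),tops(n,a,d,c,.09,.105))
    print(n,'collar',tops(n,a,d,c,.004,.02,.06,False))
    print(n,'foot',tops(n,a,d,(.6,-.2),.018,.027,.13,False))
from scipy.spatial.transform import Rotation as R
o=robot.observe(); print(R.from_rotvec(o['eef_rot']).as_matrix().round(3))
E
```

```text
top [0.59  0.084 0.096] ('ctr', array([591.1,  89.7], dtype=float32), 'sides', [40.5, 40.7], 'dirs', [-20.0, 70.0], 'z', np.float64(0.0961), 'n', 433)
top collar ('ctr', array([586.2,  77.8], dtype=float32), 'sides', [117.6, 84.8], 'dirs', [-31.6, 58.4], 'z', np.float64(0.0142), 'n', 243)
top foot ('ctr', array([ 598.7, -198.8], dtype=float32), 'sides', [108.9, 139.2], 'dirs', [-75.6, 14.4], 'z', np.float64(0.0221), 'n', 2309)
side [0.59  0.084 0.096] ('ctr', array([591.8,  92.6], dtype=float32), 'sides', [39.0, 41.3], 'dirs', [-21.3, 68.7], 'z', np.float64(0.0956), 'n', 288)
side collar ('ctr', array([591.4,  92.8], dtype=float32), 'sides', [52.6, 55.0], 'dirs', [-19.5, 70.5], 'z', np.float64(0.0143), 'n', 236)
side foot ('ctr', array([ 600.2, -196.2], dtype=float32), 'sides', [108.0, 139.1], 'dirs', [-76.0, 14.0], 'z', np.float64(0.0214), 'n', 839)
[[ 0.898  0.44  -0.001]
 [ 0.44  -0.898  0.001]
 [-0.    -0.001 -1.   ]]
```

The blue tube is at (591, 91) mm with yaw −20.5°, and its top is at z 96. The stand is at (599.5, −197.6) with yaw 14.3° and the shoulder at 38. Both views agree within about 3 mm, and the heights and sizes match the description.

Add to h.py:
```python
from scipy.spatial.transform import Rotation as R
def go(x,y,z,yaw):
    o=robot.observe(); M=R.from_rotvec(o['eef_rot']).as_matrix(); t=M.T@(np.array([x,y,z])-o['eef_pos'])
    cy=np.degrees(np.arctan2(M[1,0],M[0,0])); print('t',o['time'],'pos',o['eef_pos'].round(4),'yaw',cy.round(2),'F',o['force'].round(1),'gap',round(o['finger_gap'],4)); print('shift',t.round(4),'spin',(cy-yaw).round(2))
```

```text
(no output)
```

Emit:
drive_tool --pt "0.245 -0.192 0" --pt "0.245 -0.192 0" --pt "0.245 -0.192 0" --pt "0.245 -0.192 0" --pt "0.245 -0.192 0" --spin '[0,0,0,0,0]'

```text
time: 0.72
eef_pos: [0.411, -0.279, 0.2145]
eef_rot: [-3.06, -0.709, -0.0]
force: [0.6, -0.5, -0.3]
finger_gap: 0.0919
```

```bash
python3 -c "
from h import *
go(.5914,.091,.16,-20.5)"
```

```text
t 0.725 pos [ 0.411  -0.279   0.2145] yaw 26.1 F [ 0.6 -0.5 -0.3] gap 0.0919
shift [ 0.3248 -0.2529  0.0545] spin 46.6
```

Emit:
drive_tool --pt "0.325 -0.253 0" --pt "0.325 -0.253 0" --pt "0.325 -0.253 0" --pt "0.325 -0.253 0" --pt "0.325 -0.253 0" --spin '[46.6,46.6,46.6,46.6,46.6]'

```text
time: 1.35
eef_pos: [0.5357, -0.0253, 0.2145]
eef_rot: [3.09, -0.567, -0.0]
force: [1.0, -0.9, 0.5]
finger_gap: 0.0917
```

```bash
python3 -c "
from h import *
go(.5914,.091,.16,-20.5)"
```

```text
t 1.35 pos [ 0.5357 -0.0253  0.2145] yaw -20.81 F [ 1.  -0.9  0.5] gap 0.0917
shift [ 0.0107 -0.1285  0.0545] spin -0.31
```

Emit:
drive_tool --pt "0.011 -0.1285 0.0" --pt "0.011 -0.1285 0.0" --pt "0.011 -0.1285 0.03" --pt "0.011 -0.1285 0.055" --pt "0.011 -0.1285 0.055" --spin '[-0.3,-0.3,-0.3,-0.3,-0.3]'

```text
time: 1.98
eef_pos: [0.5889, 0.0896, 0.1575]
eef_rot: [3.092, -0.55, -0.007]
force: [0.1, 0.3, -0.3]
finger_gap: 0.0918
```

```bash
python3 -c "
from h import *
go(.5914,.091,.054,-20.5)
a,d=cams.capture('side'); cv2.imwrite('pics/s1.png',cv2.resize(a[170:330,240:440],(800,640))[:600])"
```

```text
t 1.975 pos [0.5889 0.0896 0.1575] yaw -20.16 F [ 0.1  0.3 -0.3] gap 0.0918
shift [ 0.0023 -0.0024  0.1035] spin 0.34
```

View pics/s1.png

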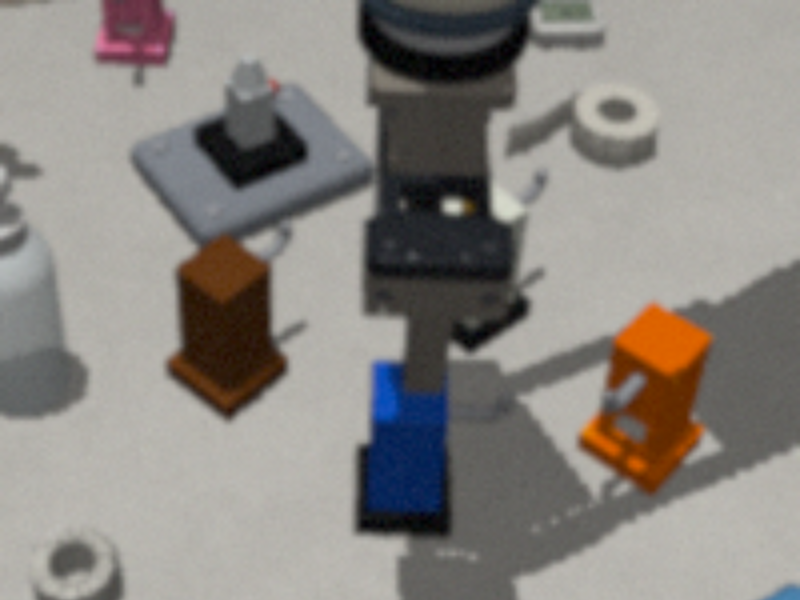

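The close view shows the gripper over the blue tube (410,440), with the finger lined up. I descend now, first vertically, and then close the jaws.

Emit:
drive_tool --pt "0.001 -0.001 0.04" --pt "0.001 -0.001 0.08" --pt "0.001 -0.001 0.104" --pt "0.001 -0.001 0.104" --pt "0.001 -0.001 0.104" --spin '[0,0,0,0,0]'

```text
time: 2.65
eef_pos: [0.5931, 0.0902, 0.0573]
eef_rot: [-3.092, 0.551, -0.003]
force: [-0.0, -0.5, -0.1]
finger_gap: 0.092
```

```bash
python3 -c "
from h import *
go(.5914,.091,.054,-20.5)"
```

```text
t 2.65 pos [0.5931 0.0902 0.0573] yaw -20.2 F [-0.  -0.5 -0.1] gap 0.092
shift [-0.0019 -0.0001  0.0033] spin 0.3
```

Emit:
drive_tool --pt "0 0 0" --pt "0 0 0" --pt "0 0 0" --pt "0 0 0" --pt "0 0 0" --spin '[0,0,0,0,0]' --jaw 0.03

```text
time: 3.28
eef_pos: [0.5918, 0.0902, 0.0556]
eef_rot: [3.093, -0.551, -0.0]
force: [-0.3, 0.4, -0.6]
finger_gap: 0.0439
```

Emit:
drive_tool --pt "0 0 0" --pt "0 0 0" --pt "0 0 -0.03" --pt "0 0 -0.09" --pt "0 0 -0.15" --spin '[0,0,0,0,0]'

```text
time: 3.9
eef_pos: [0.5913, 0.0901, 0.2067]
eef_rot: [3.092, -0.55, -0.002]
force: [0.6, 0.2, -0.1]
finger_gap: 0.0407
```

```bash
python3 -c "
from h import *
go(.5995,-.1976,.205,14.3)"
```

```text
t 3.9 pos [0.5913 0.0901 0.2067] yaw -20.18 F [ 0.6  0.2 -0.1] gap 0.0407
shift [0.107  0.2672 0.0017] spin -34.48
```

Emit:
drive_tool --pt "0.02 0.05 0" --pt "0.042 0.105 0" --pt "0.064 0.16 0" --pt "0.086 0.215 0" --pt "0.107 0.267 0" --spin '[-8,-16,-24,-32,-34.5]'

```text
time: 4.53
eef_pos: [0.5998, -0.1993, 0.2054]
eef_rot: [-3.116, -0.396, 0.0]
force: [0.3, 0.5, -0.4]
finger_gap: 0.0405
```

Emit:
drive_tool --pt "0 0 0" --pt "0 0 0" --spin '[0,0]'

```text
time: 4.78
eef_pos: [0.5997, -0.197, 0.2051]
eef_rot: [-3.116, -0.389, 0.001]
force: [-0.3, 1.3, -2.6]
finger_gap: 0.0401
```

Run:
```python
from h import *
go(.5995,-.1976,.205,14.3)
o=[]
for n in ['top','side']:
    a,d=cams.capture(n); cv2.imwrite(f'pics/{n}2.png',a); np.save(f'{n}2.npy',d)
    X=cloud(n,d);h=cv2.cvtColor(a,cv2.COLOR_BGR2HSV); m=(d>0)&(h[...,0]>100)&(h[...,0]<130)&(h[...,1]>120)&(np.hypot(X[...,0]-.6,X[...,1]+.2)<.07)&(X[...,2]>.12)
    p=X[m]; print(n,len(p),p.mean(0).round(4),np.percentile(p,[2,98],axis=0).round(4).tolist())
    v,u=[int(k.mean()) for k in np.where(m)]; print(u,v)
    o.append(cv2.resize(a[max(v-60,0):v+60,u-40:u+40],(400,600)))
cv2.imwrite('pics/c2.png',np.hstack(o))
```

```text
t 4.775 pos [ 0.5997 -0.197   0.2051] yaw 14.24 F [-0.3  1.3 -2.6] gap 0.0401
shift [-0.0004  0.0006  0.0001] spin -0.06<stdin>:7: RuntimeWarning: Mean of empty slice.
  ret = um.true_divide(
Traceback (most recent call last):
IndexError: index -1 is out of bounds for axis 0 with size 0
```

Run:
```python
from h import *
n='side'
a,d=cams.capture(n); np.save('side2.npy',d); cv2.imwrite('pics/side2.png',a)
X=cloud(n,d);h=cv2.cvtColor(a,cv2.COLOR_BGR2HSV); near=(d>0)&(np.hypot(X[...,0]-.6,X[...,1]+.2)<.06)
m=near&(h[...,0]>100)&(h[...,0]<130)&(h[...,1]>120)&(X[...,2]>.12)
print(len(X[m]),np.percentile(X[m],[2,98],axis=0).round(4).tolist())
c=near&(X[...,2]>.14)&(X[...,2]<.172); print('band .14-.172',len(X[c]),tops(n,a,d,(.6,-.2),.145,.172,.06,False))
print('edge band',tops(n,a,d,(.6,-.2),.161,.167,.06,False))
cv2.imwrite('pics/c2.png',cv2.resize(a[110:240,240:370],(600,600),interpolation=cv2.INTER_CUBIC))
```

```text
548 [[0.5785, -0.2144, 0.1635], [0.6245, -0.1645, 0.3917]]
band .14-.172 248 ('ctr', array([ 601.1, -192.3], dtype=float32), 'sides', [55.4, 52.8], 'dirs', [-73.1, 16.9], 'z', np.float64(0.1633), 'n', 248)
edge band ('ctr', array([ 600.5, -192.3], dtype=float32), 'sides', [53.8, 52.6], 'dirs', [-76.3, 13.7], 'z', np.float64(0.1642), 'n', 115)
```

View pics/c2.png

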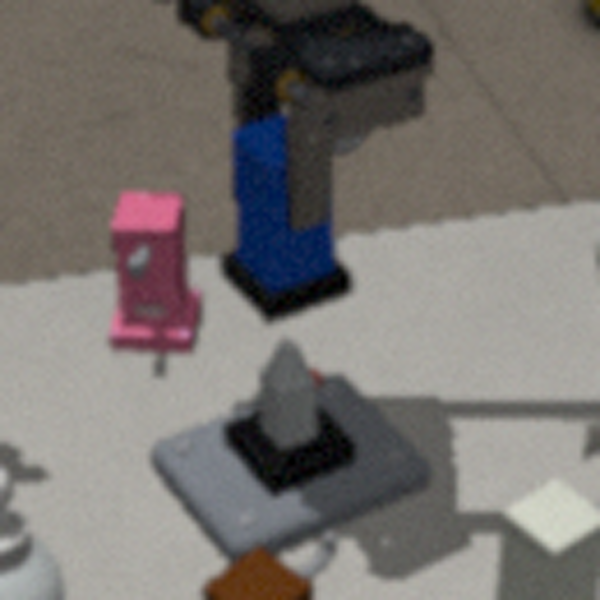

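The side view shows the tube held upright, its collar (285,275) above the cone (287,345), and yaw aligned. Combining the view biases found at the grasp puts the stand at about (599.4, −198.5), so I correct by 1.5 mm and lower in stages.

Emit:
drive_tool --pt "-0.0005 0.0014 0.01" --pt "-0.0005 0.0014 0.03" --pt "-0.0005 0.0014 0.042" --pt "-0.0005 0.0014 0.05" --pt "-0.0005 0.0014 0.055" --spin '[0,0,0,0,0]'

```text
time: 5.5
eef_pos: [0.6001, -0.1986, 0.1502]
eef_rot: [-3.117, -0.392, 0.0]
force: [0.3, -0.3, -1.4]
finger_gap: 0.0401
```

Emit:
drive_tool --pt "0 0 0.005" --pt "0 0 0.01" --pt "0 0 0.015" --pt "0 0 0.015" --spin '[0,0,0,0]'

```text
time: 6.0
eef_pos: [0.5998, -0.1987, 0.1352]
eef_rot: [-3.117, -0.391, 0.001]
force: [0.1, 0.1, -1.9]
finger_gap: 0.0402
```

Emit:
drive_tool --pt "0 0 0.004" --pt "0 0 0.008" --pt "0 0 0.012" --pt "0 0 0.012" --spin '[0,0,0,0]'

```text
time: 6.5
eef_pos: [0.5994, -0.1988, 0.1231]
eef_rot: [-3.117, -0.392, 0.002]
force: [-1.2, -0.9, -0.8]
finger_gap: 0.0403
```

```bash
python3 -c "
from h import *
go(.5994,-.1985,.0935,14.3)
a,d=cams.capture('side'); cv2.imwrite('pics/s3.png',cv2.resize(a[130:240,240:370],(709,600),interpolation=cv2.INTER_CUBIC))"
```

```text
t 6.5 pos [ 0.5994 -0.1988  0.1231] yaw 14.32 F [-1.2 -0.9 -0.8] gap 0.0403
shift [ 0.0001 -0.0003  0.0296] spin 0.02
```

View pics/s3.png

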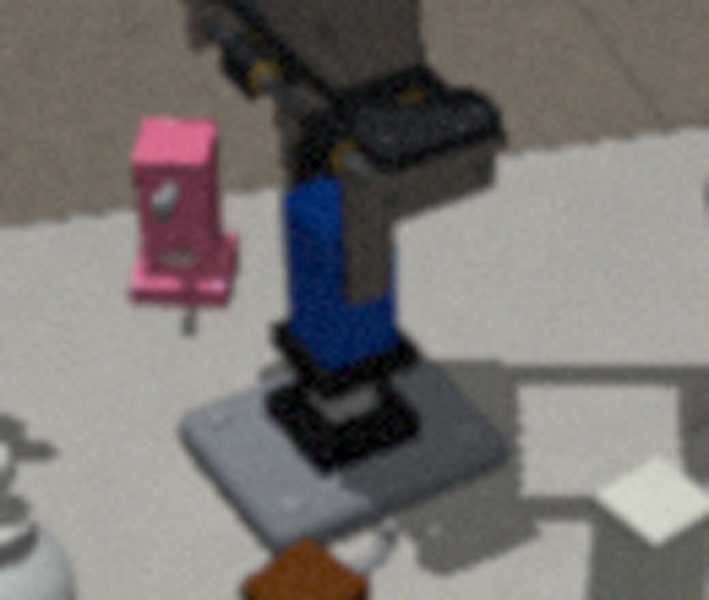

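The tube is over the stub: the collar (345,350) is above the shoulder (345,420), and the white tube's top corner (655,500) is undisturbed. About 30 mm remains.

Emit:
drive_tool --pt "0 0 0.005" --pt "0 0 0.01" --pt "0 0 0.015" --pt "0 0 0.02" --pt "0 0 0.02" --spin '[0,0,0,0,0]'

```text
time: 7.18
eef_pos: [0.5993, -0.1985, 0.1026]
eef_rot: [-3.116, -0.391, 0.003]
force: [-3.1, -1.0, -2.3]
finger_gap: 0.0401
```

Emit:
drive_tool --pt "0 0 0.004" --pt "0 0 0.007" --pt "0 0 0.01" --pt "0 0 0.01" --spin '[0,0,0,0]'

```text
time: 7.68
eef_pos: [0.6007, -0.1988, 0.0939]
eef_rot: [3.117, 0.391, 0.002]
force: [0.4, 0.2, -1.4]
finger_gap: 0.0404
```

Emit:
drive_tool --pt "0 0 0.001" --pt "0 0 0.002" --pt "0 0 0.002" --spin '[0,0,0]'

```text
time: 8.05
eef_pos: [0.6009, -0.1989, 0.0937]
eef_rot: [3.117, 0.391, 0.003]
force: [-5.0, 1.5, 14.2]
finger_gap: 0.0403
```

Run:
```python
from h import *
go(.5994,-.1985,.0935,14.3)
a,d=cams.capture('side'); X=cloud('side',d); m=(d>0)&(np.hypot(X[...,0]-.6,X[...,1]+.2)<.05)&(X[...,2]>.03)&(X[...,2]<.062)
print(np.histogram(X[m][:,2],bins=np.arange(.03,.064,.002)))
```

```text
t 8.05 pos [ 0.6009 -0.1989  0.0937] yaw 14.31 F [-5.   1.5 14.2] gap 0.0403
shift [-0.0014 -0.0007  0.0002] spin 0.01
(array([20, 10, 20, 33, 16, 20, 16, 10, 16, 21, 27, 49, 24, 11, 13, 13]), array([0.03 , 0.032, 0.034, 0.036, 0.038, 0.04 , 0.042, 0.044, 0.046,
       0.048, 0.05 , 0.052, 0.054, 0.056, 0.058, 0.06 , 0.062]))
```

It has bottomed out: 14 N at z 0.0937, which equals the grasp height plus 38 mm. Release, then retreat upwards.

Emit:
drive_tool --pt "0 0 0" --pt "0 0 0" --pt "0 0 0" --pt "0 0 0" --pt "0 0 0" --spin '[0,0,0,0,0]' --jaw 0.085

```text
time: 8.72
eef_pos: [0.6, -0.1988, 0.0914]
eef_rot: [-3.117, -0.391, 0.0]
force: [0.5, -0.7, 0.2]
finger_gap: 0.085
```

Emit:
drive_tool --pt "0 0 -0.02" --pt "0 0 -0.06" --pt "0 0 -0.11" --pt "0 0 -0.15" --pt "0 0 -0.15" --spin '[0,0,0,0,0]'

```text
time: 9.35
eef_pos: [0.6021, -0.1995, 0.247]
eef_rot: [3.114, 0.391, 0.011]
force: [0.0, 0.0, 0.3]
finger_gap: 0.0847
```

Emit:
drive_tool --pt "-0.06 0.05 0" --pt "-0.1 0.1 0" --pt "-0.1 0.15 0" --pt "-0.1 0.2 0" --pt "-0.1 0.2 0" --spin '[0,0,0,0,0]'

```text
time: 9.98
eef_pos: [0.5521, -0.4202, 0.2406]
eef_rot: [3.118, 0.387, -0.001]
force: [1.4, 0.8, -0.2]
finger_gap: 0.085
```

Run:
```python
from h import *
o=[]
for n in ['top','side']:
    a,d=cams.capture(n); X=cloud(n,d)
    try: print(n,tops(n,a,d,(.6,-.2),.125,.14,.04)); print('white',tops(n,a,d,(.5,-.032),.09,.105,.03,False))
    except Exception as e: print(e)
    h=cv2.cvtColor(a,cv2.COLOR_BGR2HSV); r=(d>0)&((h[...,0]<6)|(h[...,0]>174))&(h[...,1]>130)&(np.hypot(X[...,0]-.6,X[...,1]+.2)<.06)
    print('red',r.sum(),X[r].mean(0).round(4) if r.any() else '')
    v,u={'top':(186,351),'side':(190,310)}[n]; o.append(cv2.resize(a[v-60:v+60,u-40:u+40],(400,600),interpolation=cv2.INTER_CUBIC))
cv2.imwrite('pics/c4.png',np.hstack(o)); go(.6,-.2,.2,14)
```

```text
top ('ctr', array([ 599.2, -198.2], dtype=float32), 'sides', [39.9, 41.0], 'dirs', [-76.0, 14.0], 'z', np.float64(0.134), 'n', 455)
white ('ctr', array([500.3, -31.6], dtype=float32), 'sides', [40.8, 41.4], 'dirs', [-67.7, 22.3], 'z', np.float64(0.096), 'n', 461)
red 4 [ 0.5794 -0.2018  0.0754]
side ('ctr', array([ 600.3, -196.3], dtype=float32), 'sides', [44.0, 41.7], 'dirs', [-76.8, 13.2], 'z', np.float64(0.1332), 'n', 186)
white ('ctr', array([501. , -29.3], dtype=float32), 'sides', [41.6, 41.8], 'dirs', [-67.5, 22.5], 'z', np.float64(0.0955), 'n', 224)
red 3 [ 0.5876 -0.172   0.0481]
t 10.075 pos [ 0.5519 -0.4168  0.2408] yaw 14.27 F [-0.  -0.1 -0. ] gap 0.0851
shift [ 0.1001 -0.1982  0.041 ] spin 0.27
```

View pics/c4.png

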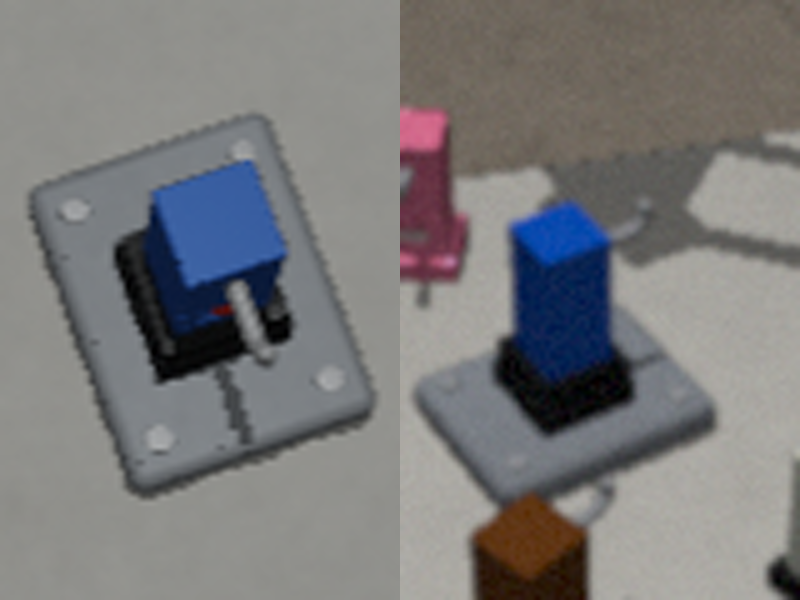

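Red shows in the hole at (222,310), about 20 mm from the axis, so the button is out. The tube top is at 0.134 m (38 + 96 mm) with yaw 14°. The white tube is unmoved.

```bash
python3 -c "
from plant import robot
print(robot.job_done())"
```

```text
the job is handed in; nothing more can be done
None
```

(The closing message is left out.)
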